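Roll two round parts up their gutters to the stops

ROBOT

A 6-joint arm with a two-finger parallel gripper is mounted at the origin on a cart in front of the work surface, level with it; the furniture and walls round the work are solid. World frame = base frame: x ahead of the robot, y to its left, z up, the work surface at z = 0. Lengths are in m, angles in rad, forces in N, time in s.
With the tool pointing down it reaches from about 0.4 to 0.825 m from the base axis. Payload 7 kg.
Tool frame: the origin (TCP) lies at the centre of the arm's flange, where the gripper is bolted on; the fingertips stand 178 mm ahead of it and the grasp point (between the pads) lies 159 mm ahead of it (arm.tip_reach is the distance from the TCP to the fingertips, in m); z points along the fingers, y is the direction in which the jaws open and shut (so a half turn about z gives the same grasp; the last joint's range is limited). The gripper opens to 88 mm and grips with 3 to 60 N. Pads are 19 mm wide; open, the fingers measure 130 mm over their backs; the gripper's body (78 mm by 193 mm) begins 47 mm behind the grasp point.
Start: joints at [1.532, 0.359, 0.012, 0, -1.224, -0.288], TCP at [0.217, 0.639, 0.405] pointing down, gripper open.
Joint ranges: [-3.07, 3.07], [-1.43, 2.12], [-1.02, 1.25], [-3.03, 1.67], [-3.05, -0], [-3.03, 3.03]. Speed limits (rad/s): [2.39, 2.39, 3.01, 3.14, 3.14, 3.14].

INTERFACE

Orientations are given as [roll, pitch, yaw] about the fixed x, y, z axes, in that order (R = Rz(yaw) Ry(pitch) Rx(roll)).
In Python, from station import arm gives the robot as it stands.
- The arm moves only by the shell command python3 -m inch 'ROWS' [OPENING] [FORCE]. ROWS is JSON, a list that holds one entry, the list of rows, each a list of 6 numbers: the shift along the world's x, y, z in units of 200 mm (1.0 is 200 mm), then the turn, a rotation vector about the world's x, y, z in units of 180 degrees (1.0 is 180 degrees). A call has 1 to 8 rows; each row is the pose to reach, as a shift and turn from the pose commanded when the call began, turning the shorter way round; what a row does not reach only later rows make up. A row lasts 1/8 s, in which the tool goes at most 62.5 mm and 10.7 degrees, less where a joint would pass 70% of its speed; a pose out of reach is approached as far as the arm can. A call with a number of a shift or a turn outside -1 to 1 is refused whole. A call with a gripper value outside its range is refused whole. OPENING is the finger opening in mm, from 0 to 87.6, set as the call begins (- or left out, the last holds). The fingers move at their own pace and stop on an object; FORCE is the grip in N (left out, the last holds). Time passes only in rows, so rows that repeat a pose let the fingers close. It gives the time, the measured TCP pose, the force and the opening at its end, in the units of the state.
- arm.get_state(): the state, without advancing time (a new reading comes with each control period).
- arm.grab_frame(name): name is "side" or "top" or "wrist"; returns the picture (400x640x3 uint8, blue, green, red); there is no depth.
- arm.camera_params(name): a dict with "vertical_fov" (degrees; the focal length in pixels is half the picture's height over the tangent of half this angle, whatever the lens; pixels are square), "cx", "cy" (the principal point, pixels), "pose" (4x4, takes a point from camera to world coordinates). Camera axes: x right, y down, z forward; pixel columns grow to the right and rows downward; lengths in m; the calibration is good to about 2 mm. The wrist camera is an equidistant fisheye: a pixel r from the principal point sees the ray r / f radians off the axis. A picture is of the moment at which its call begins: read the wrist's pose just before it. camera_params takes no time and is no camera call; for the wrist camera it gives the pose at the moment of the call.
- arm.job_done(): hands the job in, once; it reports no verdict.
Trained networks look in the newest picture that a camera, given by its name, has taken for a name from the list of things; names that differ only in an ending like _2 or _b are one class to them, and where a whole thing is asked for, a point or a joint stands for the part that bears it (a point fixed in the world has none). Each returns a list of dicts, best first, with "score" (0 to 1); they miss things now and then, are a little off and sometimes report something else, mostly with a low value. They report only what shows in the picture. A call takes as long as a camera call. They do not tell look-alikes from the thing itself.
- arm.search_frame(target, camera): "box" ([left, top, right, bottom] in pixels, round what is visible of it).
- arm.regions_of(target, camera): "region" (400x640 bool, what is visible of it) and "box" ([left, top, right, bottom] in pixels, round what is visible of it).
The state is a dict: "t": time; "q": joint angles; "qd": joint speeds; "joint_efforts": joint torques, N m; "eef_pos": TCP position; "ee_rot": TCP orientation; "force": force on the tool from outside, world axes, zero at the start; "moment": the same for the moment, N m; "width": finger opening in m.
Only numpy, scipy, OpenCV 4.12 (cv2) and the standard library are available. Lean on these libraries where they do the work, as an engineer would, in place of code of your own. Each camera call takes 0.05 s, during which the arm holds its last target.

TASK

A short brass tube and a ball bearing have each rolled down to the low end of their own sloping gutter. With the fingertips, push each of them up its gutter, without lifting it off the floor of the gutter, until it has gone over the crest and dropped into the hollow against the wooden end stop, and leave both lying there so that they cannot roll back. Leave the jar, the wax block and the pliers where they are.

Things in the scene. Friction and masses are not known exactly. Their poses are not given: they have to be found in the camera images.
- wide_gutter: Wide sloping aluminium gutter on a plywood foot, fixed to the bench, holding the brass tube. 224 mm long, lane 50 mm wide. Origin: bench level under its middle; x along it to the high end (level), y across, z up. Lip at the low end: x -96 to -90 mm, 6 mm above the floor. Wooden end stop: face at x 100 mm, top at z 68 mm. Side rails 5 mm thick, 8 mm above the floor.
- narrow_gutter: Narrow sloping aluminium gutter on a plywood foot, fixed to the bench, holding the bearing. 224 mm long, lane 19 mm wide, foot 60 mm. Origin: bench level under its middle; x along it to the high end (level), y across, z up. Lip at the low end: x -96 to -90 mm, 6 mm above the floor. Wooden end stop: face at x 100 mm, top at z 68 mm. Side rails 5 mm thick, 8 mm above the floor.
- wide_gutter_crest (a point): Point on the wide gutter's floor at the crest, mid-lane: x 50, z 40.7 mm in the gutter's frame. Site axes: x up along the sloping floor, y across, z square to that floor. The straight floor rises at 10 degrees from z 16 mm at the lip (x -90) to here, then falls at 14 degrees to z 28 mm at the stop, which makes the hollow.
- narrow_gutter_crest (a point): Point on the narrow gutter's floor at the crest, mid-lane: x 50, z 40.7 mm in the gutter's frame. Site axes: x up along the sloping floor, y across, z square to that floor. The straight floor rises at 10 degrees from z 16 mm at the lip (x -90) to here, then falls at 14 degrees to z 28 mm at the stop, which makes the hollow.
- brass_tube: Short smooth brass tube lying across, 50 mm diameter, 46 mm long, about 0.3 kg, in the wide gutter; rolls freely. Origin at its centre, y along its axis (across the gutter); x, z turn as it rolls. Starts against the lip, centre at x -77, z 44 mm in the gutter's frame; seated against the stop its centre is at x 75, z 60 mm. From about 10 mm past the crest it rolls on into the hollow itself.
- bearing: Smooth steel ball bearing on its rim, 42 mm diameter, 16 mm wide, about 0.11 kg, in the narrow gutter; rolls freely. Origin at its centre, y along its axis (across the gutter); x, z turn as it rolls. Starts against the lip, centre at x -78, z 39 mm in the gutter's frame; seated against the stop its centre is at x 79, z 55 mm. From about 10 mm past the crest it rolls on into the hollow itself.
- powder_jar: Loose bystander: cream-white jar with a screw cap, 52 mm diameter, 48 mm high; origin at the centre of its underside, z up.
- wax_block: Loose bystander: green wax block, 50 x 90 x 24 mm; origin at the centre of its underside, y along its length.
- pliers: Loose bystander: flat-nose pliers lying shut, 49 x 170 x 14 mm; origin at the centre of the underside, y along the length.
Things that resemble listed ones, but are neither listed nor needed, are in the scene too. What is meant by the brass_tube is not red, and is the larger of those in its own colour. Of the things shaped like the bearing, the steel one is meant.

How it is judged:
At the end, for the whole second after the job is handed in: The tube lies in the hollow of the wide gutter and the bearing in the hollow of the narrow one, each with its centre within 6 mm (along, across, up) of where it rests against the end stop, its axis within 0.2 rad of square across the gutter, and at rest (under 0.02 m/s and 0.5 rad/s) (x of brass_tube in the frame of wide_gutter between 0.069 and 0.081 m and y of brass_tube in the frame of wide_gutter between -0.006 and 0.006 m and z of brass_tube in the frame of wide_gutter between 0.0542 and 0.0662 m and angle between the y axis of brass_tube and the y axis of wide_gutter, either way round below 0.2 rad and linear speed of each of brass_tube, bearing below 0.02 m/s and angular speed of each of brass_tube, bearing below 0.5 rad/s and x of bearing in the frame of narrow_gutter between 0.073 and 0.085 m and y of bearing in the frame of narrow_gutter between -0.006 and 0.006 m and z of bearing in the frame of narrow_gutter between 0.0491 and 0.0611 m and angle between the y axis of bearing and the y axis of narrow_gutter, either way round below 0.2 rad); the robot touches nothing.
It fails at once if the tube is lifted more than 10 mm off the sloping floor (z of brass_tube in the frame of wide_gutter_crest above 0.035 m).
It fails at once if the bearing is lifted more than 10 mm off the sloping floor (z of bearing in the frame of narrow_gutter_crest above 0.031 m).
It fails at once if the powder jar is moved by more than 20 mm (distance of powder_jar from where it was at the start of the episode above 0.02 m).
It fails at once if the wax block is moved by more than 20 mm (distance of wax_block from where it was at the start of the episode above 0.02 m).
It fails at once if the pliers are moved by more than 20 mm (distance of pliers from where it was at the start of the episode above 0.02 m).
It also fails if it takes over 56 s, if anything falls off the work surface, if the arm or the gripper's body presses on something with over 40 N, if the wrist force passes 120 N, or if a joint passes its speed limit or range.

## Working session

There is one attempt and no reset: what is moved stays moved. The work goes in short steps, Python scripts to look and compute and a shell command to move; the robot and the scene stay as the last step left them, time stands still between calls to the robot, and variables do not carry over. Pictures are saved under pics/ and viewed, and the job is handed in when it is done.

```bash
mkdir -p pics; ls; python3 - <<'E'
from station import arm
import cv2
s=arm.get_state();print(s)
for n in("side","top","wrist"):
    f=arm.grab_frame(n);cv2.imwrite(f"pics/{n}0.png",f);print(n,arm.camera_params(n))
E
```

```text
pics
{'t': 0.0, 'q': array([ 1.53205708e+00,  3.59373960e-01,  1.10404194e-02, -3.53041988e-04,
       -1.22409136e+00, -2.88122522e-01]), 'qd': array([ 8.65964730e-04, -4.35179330e-04, -1.06969589e-03,  9.93796585e-04,
       -1.60562806e-04, -5.03321350e-07]), 'joint_efforts': array([-2.03026202e-04, -5.82722497e+01,  2.93059462e+01,  6.99705586e+00,
        7.01544690e-03, -1.81405326e-04]), 'eef_pos': array([0.21664717, 0.63907325, 0.40372225]), 'ee_rot': array([ 3.13993689e+00, -1.44609676e-04, -3.26981884e-01]), 'force': array([ 0.14284288,  1.19085737, -0.60274901]), 'moment': array([-0.01629686,  0.04304027, -0.02893586]), 'width': 0.087818779256345}
side {'vertical_fov': 47.386088066369716, 'cx': 315.5810470600379, 'cy': 198.91271365679958, 'pose': array([[ 9.16758537e-01, -1.69251417e-01,  3.61811750e-01,
         3.75293139e-02],
       [-3.99441588e-01, -3.89469566e-01,  8.29915583e-01,
        -1.08151988e+00],
       [ 4.50276602e-04, -9.05354856e-01, -4.24655604e-01,
         6.65875459e-01],
       [ 0.00000000e+00,  0.00000000e+00,  0.00000000e+00,
         1.00000000e+00]])}
top {'vertical_fov': 43.414255639428845, 'cx': 321.27176688145227, 'cy': 203.42507373743206, 'pose': array([[-2.28856006e-02, -9.97783083e-01,  6.24913491e-02,
         4.45482421e-01],
       [-9.99738015e-01,  2.28165765e-02, -1.81802498e-03,
         5.59677088e-02],
       [ 3.88155925e-04, -6.25165839e-02, -9.98043850e-01,
         1.40664073e+00],
       [ 0.00000000e+00,  0.00000000e+00,  0.00000000e+00,
         1.00000000e+00]])}
wrist {'vertical_fov': 65.70646984690485, 'cx': 326.2894270252019, 'cy': 200.57184057687456, 'pose': array([[-0.32080993, -0.9019687 , -0.28902155,  0.2943261 ],
       [-0.94714171,  0.30611731,  0.09599364,  0.61239707],
       [ 0.00189124,  0.30454007, -0.95249765,  0.38444519],
       [ 0.        ,  0.        ,  0.        ,  1.        ]])}
```

View pics/side0.png

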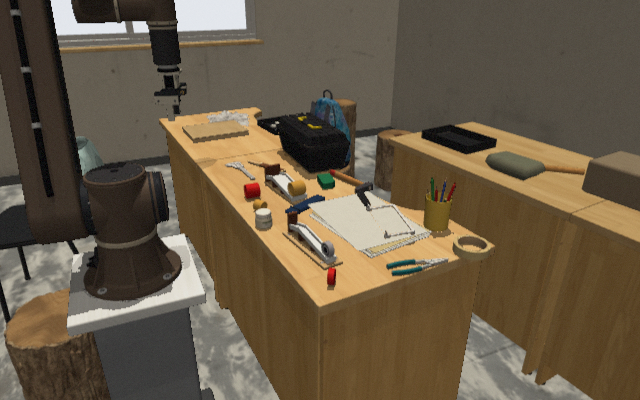

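View pics/top0.png

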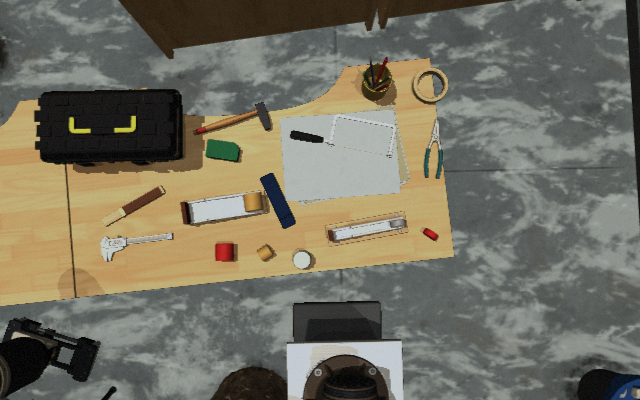

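View pics/wrist0.png

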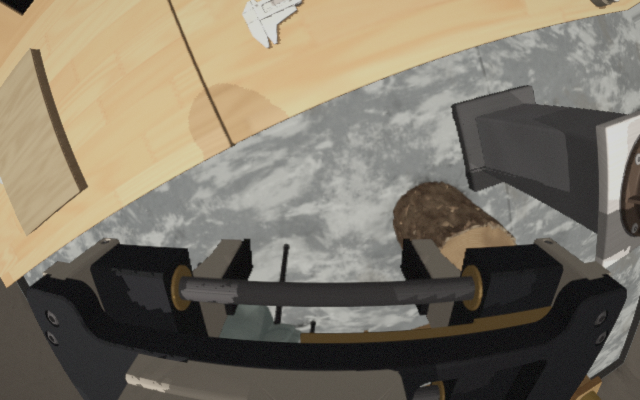

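Tube at (253,202) in top view with its stop at the left (+y); bearing at (398,223) with its stop at the left too. The blue case (278,200) lies close to the tube's low end. Measuring now.

```bash
cat > h.py <<'E'
from station import arm
import numpy as np, cv2
def ray(n,uv,P=None):
    P=P or arm.camera_params(n); f=200/np.tan(np.radians(P['vertical_fov']/2))
    d=np.array([(uv[0]-P['cx'])/f,(uv[1]-P['cy'])/f]); 
    if n=='wrist':
        r=np.hypot(*d); v=np.r_[d/r*np.sin(r),np.cos(r)] if r>0 else np.array([0,0,1.])
    else: v=np.r_[d,1]
    T=np.array(P['pose']); return T[:3,3],T[:3,:3]@v
def at(n,uv,z,P=None):
    o,d=ray(n,uv,P); return o+d*(z-o[2])/d[2]
def proj(n,p,P=None):
    P=P or arm.camera_params(n); f=200/np.tan(np.radians(P['vertical_fov']/2))
    T=np.array(P['pose']); c=T[:3,:3].T@(np.asarray(p)-T[:3,3])
    if n=='wrist':
        rr=np.hypot(c[0],c[1]); a=np.arctan2(rr,c[2]); return np.array([P['cx']+f*a*c[0]/rr,P['cy']+f*a*c[1]/rr])
    return np.array([P['cx']+f*c[0]/c[2],P['cy']+f*c[1]/c[2]])
E
python3 - <<'E'
from h import *
for n in("top","side"):
  for t in("wide_gutter","narrow_gutter","brass_tube","bearing","powder_jar","wax_block","pliers"):
    for d in arm.regions_of(t,n)[:3]:
        m=d['region'].astype(np.uint8); r=cv2.minAreaRect(cv2.findNonZero(m))
        print(n,t,round(d['score'],2),np.round(d['box']),np.round(r[0],1),np.round(r[1],1),round(r[2],1), np.round(at(n,r[0],.02)[:2],3))
for n in ('side','top'):
  f=arm.grab_frame(n)
  b=(200,150,390,290) if n=='side' else (160,100,440,280)
  c=f[b[1]:b[3],b[0]:b[2]]; k=min(800/c.shape[1],600/c.shape[0]); cv2.imwrite(f'pics/{n}_z.png',cv2.resize(c,None,fx=k,fy=k,interpolation=cv2.INTER_CUBIC)); print(n,k)
E
```

```text
top wide_gutter 0.87 [180. 191. 270. 230.] [223.9 208.2] [25.9 87. ] 81.8 [0.525 0.323]
top narrow_gutter 0.92 [325. 212. 408. 246.] [365.8 228. ] [22.9 80.8] 79.0 [ 0.462 -0.068]
top brass_tube 0.63 [244. 192. 262. 211.] [253.2 201.7] [18.6 17.8] 84.8 [0.541 0.242]
top brass_tube 0.51 [214. 243. 230. 261.] [224. 252.] [18. 18.] 90.0 [0.405 0.324]
top brass_tube 0.44 [260. 247. 270. 258.] [265.  252.7] [11.1 11.9] 56.3 [0.4   0.211]
top bearing 0.5 [425. 227. 438. 239.] [430.4 233.7] [13.   5.8] 36.9 [ 0.442 -0.245]
top bearing 0.49 [390. 218. 408. 226.] [398.  222.5] [ 5. 12.] 90.0 [ 0.475 -0.157]
top powder_jar 0.53 [292. 250. 312. 269.] [302.  258.5] [19. 18.] 90.0 [0.382 0.11 ]
top wax_block 0.91 [204. 138. 238. 161.] [222.3 149.9] [34.2 20.2] 4.2 [0.688 0.325]
top pliers 0.77 [420. 120. 442. 178.] [434.9 147.5] [19.3 59. ] 7.1 [ 0.681 -0.267]
side wide_gutter 0.92 [263. 166. 306. 206.] [282.  184.5] [51.8 23.8] 48.8 [0.526 0.34 ]
side narrow_gutter 0.64 [282. 212. 344. 267.] [308.7 243.1] [73.5 24.6] 46.2 [ 0.456 -0.075]
side brass_tube 0.75 [246. 183. 264. 196.] [251.8 190.1] [14.1 16.5] 76.0 [0.413 0.336]
side brass_tube 0.7 [250. 198. 269. 213.] [259.5 204. ] [10. 13.] 90.0 [0.405 0.218]
side bearing 0.57 [328. 269. 336. 287.] [331.  275.5] [17.  8.] 90.0 [ 0.446 -0.241]
side bearing 0.5 [318. 239. 335. 255.] [327.  248.5] [15. 12.] 90.0 [ 0.49  -0.122]
side powder_jar 0.73 [254. 206. 273. 229.] [263. 217.] [20. 16.] 90.0 [0.387 0.125]
side wax_block 0.46 [318. 173. 335. 190.] [325.5 180.1] [15.5 16. ] 76.0 [0.686 0.315]
side pliers 0.56 [385. 260. 449. 276.] [416.9 265. ] [14.7 61.7] 81.9 [ 0.666 -0.286]
side 4.2105263157894735
top 2.857142857142857
```

View pics/side_z.png

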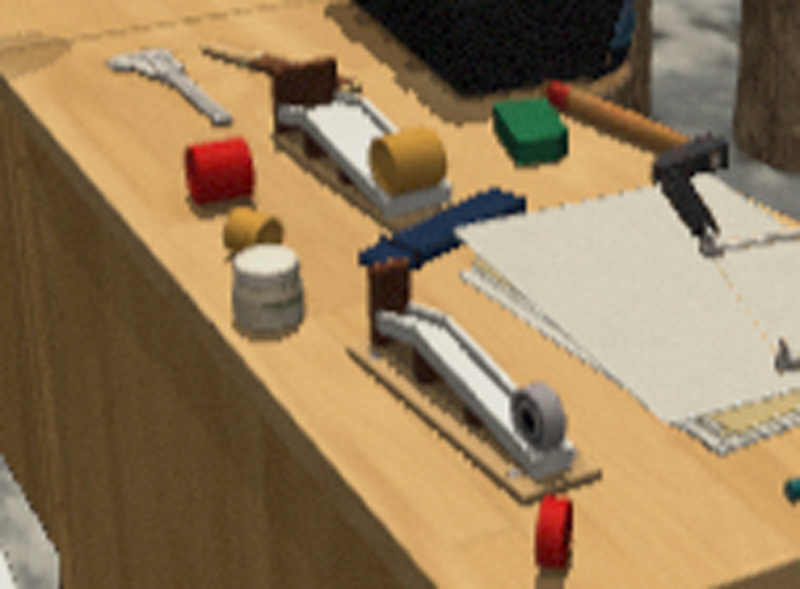

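View pics/top_z.png

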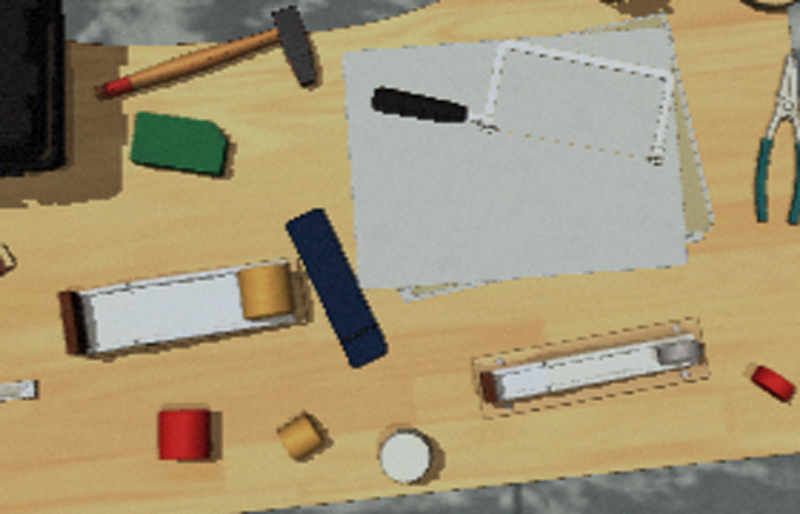

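```bash
cat > g.py <<'E'
from h import *
P=arm.camera_params('top')
def fr(stop,obj,zo,xo):
    a=at('top',stop,.068,P)[:2]; b=at('top',obj,zo,P)[:2]
    d=a-b; L=np.linalg.norm(d); u=d/L
    o=(a-u*106 /1000+b-u*xo)/2
    return o,u,L
W=fr((185.6,212.4),(253.2,201.7),.044,-.077)
N=fr((330.8,235.5),(397.7,222.8),.039,-.078)
def pt(F,x,y,z):
    o,u,_=F; v=np.array([-u[1],u[0]]); p=o+u*x+v*y; return np.r_[p,z]
E
python3 - <<'E'
from g import *
for F in(W,N): print(F,np.degrees(np.arctan2(F[1][1],F[1][0])))
for n in('top','side'):
  f=arm.grab_frame(n)
  b=(200,150,390,290) if n=='side' else (160,100,440,280)
  k=4
  f=cv2.resize(f,None,fx=k,fy=k,interpolation=cv2.INTER_CUBIC)
  for F,w in((W,.025),(N,.0095)):
    def line(A,B,c): 
        q=[tuple(int(v) for v in (proj(n,pt(F,*X))+.5)*k) for X in(A,B)]; cv2.line(f,q[0],q[1],c,1)
    for s in(-1,1):
        line((-.112,s*w,.021),(-.09,s*w,.024),(0,255,0));line((-.09,s*w,.024),(.05,s*w,.0487),(0,255,0));line((.05,s*w,.0487),(.1,s*w,.036),(0,255,0))
    for x in(.1,.112): line((x,-w-.005,.068),(x,w+.005,.068),(255,0,255))
    zz=.044 if w>.02 else .039; line((-.077,-.03,zz),(-.077,.03,zz),(0,0,255))
  c=f[b[1]*4:b[3]*4,b[0]*4:b[2]*4]; kk=min(800/c.shape[1],600/c.shape[0],1); cv2.imwrite(f'pics/{n}_ov.png',cv2.resize(c,None,fx=kk,fy=kk,interpolation=cv2.INTER_AREA))
E
```

```text
(array([0.5287768 , 0.31270486]), array([-0.14572968,  0.98932445]), np.float64(0.179311134906841)) 98.37953576831185
(array([ 0.4606966 , -0.07535259]), array([-0.16282756,  0.98665454]), np.float64(0.18586917689501414)) 99.37105619587192
```

View pics/side_ov.png

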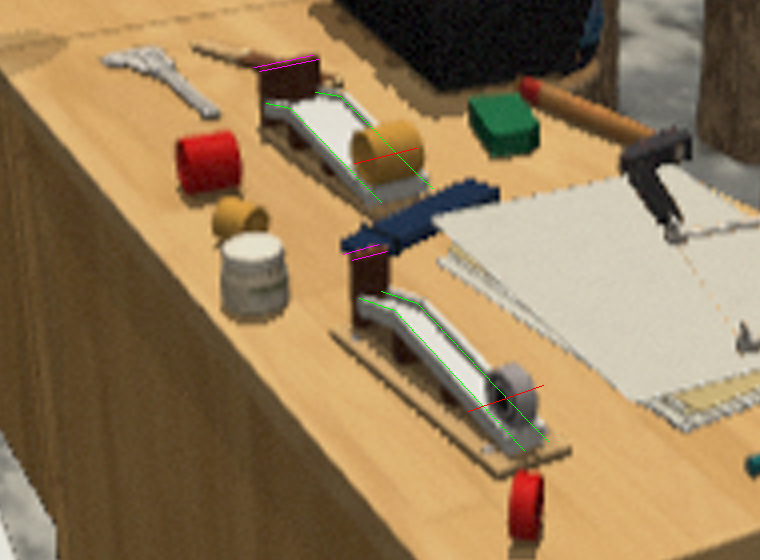

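View pics/top_ov.png

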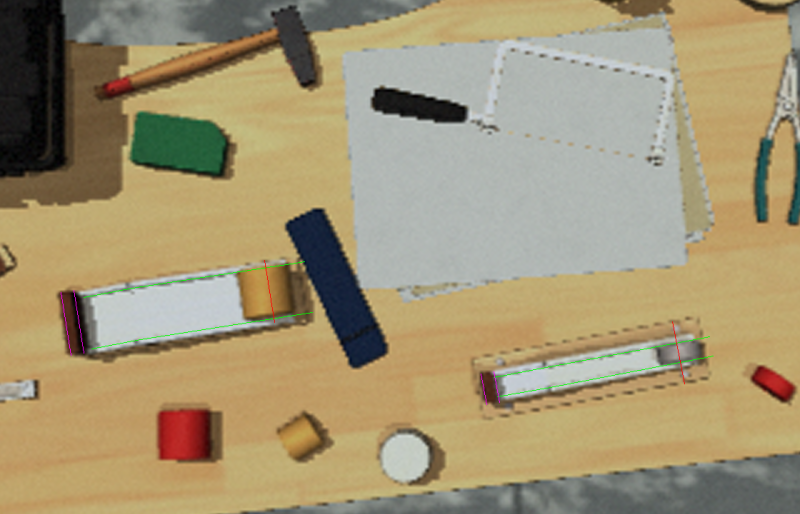

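```bash
cat > tgt.py <<'E'
import sys
from g import *
from scipy.spatial.transform import Rotation as R
F={'W':W,'N':N}[sys.argv[1]]; x,tipz=float(sys.argv[2])/1e3,float(sys.argv[3])/1e3
s=arm.get_state(); p=pt(F,x,0,tipz+.178)
u=F[1]; yaw=np.arctan2(-abs(u[1]),-u[0])
yaw=np.arctan2(u[0]*0- u[1], -u[0])
yaw=np.arctan2(-u[1],-u[0]) # tool x = -u
Rt=R.from_euler('xyz',[np.pi,0,yaw]); Rc=R.from_euler('xyz',s['ee_rot'])
print('t',s['t'],'target',p,'units',np.round((p-s['eef_pos'])/.2,3),np.round((Rt*Rc.inv()).as_rotvec()/np.pi,4),'u',u)
q=s['eef_pos']; v=np.array([-u[1],u[0]]); d=q[:2]-F[0]; print('now gutter x,y,tipz',np.round([d@u,d@v,q[2]-.178],4),'force',s['force'],s['width'])
E
python3 tgt.py W -128 36;python3 tgt.py N -128 36
```

```text
t 1.05 target [0.5474302  0.18607133 0.214     ] units [ 1.654 -2.266 -0.953] [ 0.     -0.     -0.3494] u [-0.14572968  0.98932445]
now gutter x,y,tipz [0.3685 0.2612 0.2267] force [ 0.63997268 -0.399354    0.02515093] 0.08732341991614626
t 1.05 target [ 0.48153853 -0.20164437  0.214     ] units [ 1.324 -4.204 -0.953] [ 0.     -0.     -0.3439] u [-0.16282756  0.98665454]
now gutter x,y,tipz [0.7448 0.1244 0.2267] force [ 0.63997268 -0.399354    0.02515093] 0.08732341991614626
```

```bash
python3 -m inch '[[[0.15,-0.15,0,0,0,-0.03],[0.3,-0.35,0,0,0,-0.06],[0.45,-0.6,0,0,0,-0.1],[0.6,-0.8,0,0,0,-0.14],[0.8,-1,0,0,0,-0.175]]]' 0 20; python3 -m inch '[[[0.2,-0.25,0,0,0,-0.03],[0.4,-0.5,0,0,0,-0.08],[0.6,-0.75,0,0,0,-0.13],[0.75,-0.95,0,0,0,-0.174],[0.85,-1,0,0,0,-0.174],[0.85,-1,0,0,0,-0.174]]]'; python3 tgt.py W -128 36; python3 - <<'E'
from h import *
cv2.imwrite('pics/w1.png',arm.grab_frame('wrist'))
E
```

```text
t: 1.68
eef_pos: [0.3772, 0.4378, 0.4052]
ee_rot: [-3.141, 0.0, -0.879]
force: [0.5, 0.9, -0.4]
width: 0.0432
t: 2.42
eef_pos: [0.5478, 0.2381, 0.4044]
ee_rot: [3.141, -0.0, -1.426]
force: [-0.1, 1.2, -0.2]
width: 0.0005
t 2.425 target [0.5474302  0.18607133 0.214     ] units [-0.002 -0.26  -0.952] [ 0.0001 -0.      0.0004] u [-0.14572968  0.98932445]
now gutter x,y,tipz [-0.0766 -0.0079  0.2264] force [-0.08507216  1.15199891 -0.15469522] 0.00046373296288510505
```

View pics/w1.png

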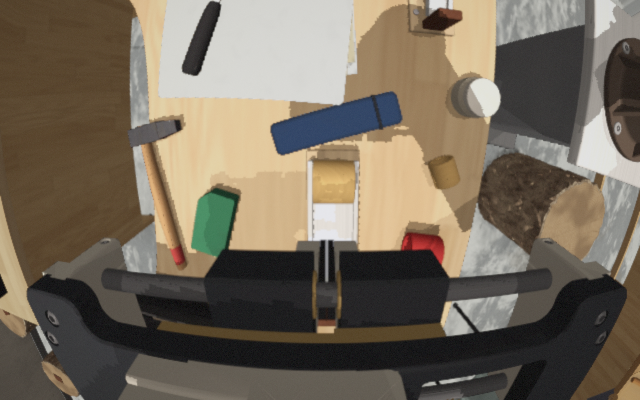

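Wrist view: tube at (334,182) in the wide gutter, blue case clear of the gutter's end (y≈152). Cross-check of position.

```bash
python3 - <<'E'
from g import *
P=arm.camera_params('wrist')
for uv,z in(((334,182),.05),((334,152),.01),((310,200),.03),((358,200),.03)):
    p=at('wrist',uv,z,P); d=p[:2]-W[0];u=W[1];print(uv,np.round(p,4),'g',np.round([d@u,d@np.array([-u[1],u[0]])],4))
for c in((307,186),(361,186)):pass
print(proj('wrist',pt(W,-.077,0,.05),P),proj('wrist',pt(W,-.112,.03,.024),P),proj('wrist',pt(W,-.112,-.03,.024),P))
E
python3 - <<'E'
import cv2
f=cv2.imread('pics/w1.png')[130:270,250:420];cv2.imwrite('pics/w1z.png',cv2.resize(f,None,fx=4,fy=4,interpolation=2))
E
```

```text
(334, 182) [0.5371 0.2395 0.05  ] g [-0.0736  0.0024]
(334, 152) [0.5403 0.212  0.01  ] g [-0.1013  0.0032]
(310, 200) [0.561  0.2707 0.03  ] g [-0.0462 -0.0258]
(358, 200) [0.5038 0.2623 0.03  ] g [-0.0462  0.0321]
[331.84897701 179.05682723] [357.14368383 144.98298807] [305.93858336 144.87738147]
```

View pics/w1z.png

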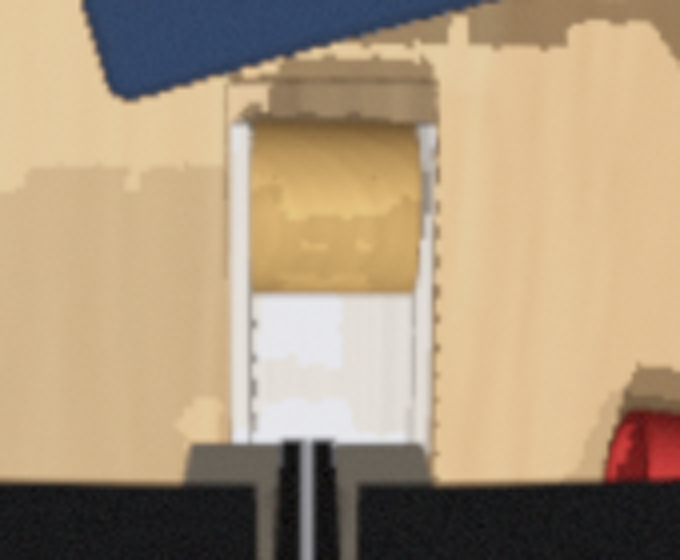

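```bash
python3 -m inch '[[[-0.012,-0.26,0,0,0,0],[-0.012,-0.26,-0.25,0,0,0],[-0.012,-0.26,-0.5,0,0,0],[-0.012,-0.26,-0.7,0,0,0],[-0.012,-0.26,-0.85,0,0,0],[-0.012,-0.26,-0.95,0,0,0],[-0.012,-0.26,-0.95,0,0,0]]]'; python3 tgt.py W -128 36; python3 - <<'E'
from h import *
cv2.imwrite('pics/w2.png',arm.grab_frame('wrist'))
f=arm.grab_frame('side')[140:240,220:380];cv2.imwrite('pics/s2.png',cv2.resize(f,None,fx=5,fy=5,interpolation=2))
E
```

```text
t: 3.35
eef_pos: [0.5432, 0.1877, 0.2134]
ee_rot: [3.139, -0.001, -1.422]
force: [0.9, -0.3, 1.0]
width: 0.0004
t 3.35 target [0.5474302  0.18607133 0.214     ] units [ 0.021 -0.008  0.003] [ 0.0006 -0.0008 -0.0008] u [-0.14572968  0.98932445]
now gutter x,y,tipz [-0.1258  0.0039  0.0354] force [ 0.86374198 -0.30733318  1.00764308] 0.00038678101297008756
```

View pics/w2.png

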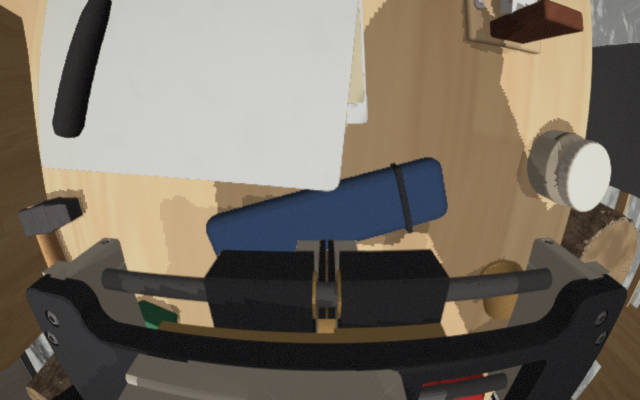

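View pics/s2.png

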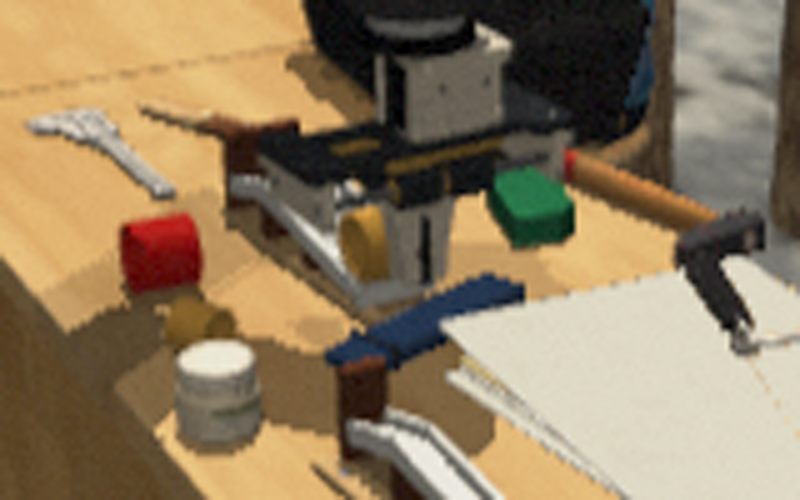

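```bash
python3 -m inch '[[[-0.006,0.04,0.003,0,0,0],[-0.012,0.08,0.009,0,0,0],[-0.017,0.119,0.016,0,0,0],[-0.023,0.158,0.023,0,0,0],[-0.029,0.198,0.03,0,0,0],[-0.035,0.238,0.037,0,0,0],[-0.041,0.277,0.044,0,0,0],[-0.047,0.317,0.051,0,0,0]]]'; python3 tgt.py W -128 36; python3 - <<'E'
from h import *
f=arm.grab_frame('side')[140:240,220:380];cv2.imwrite('pics/s3.png',cv2.resize(f,None,fx=5,fy=5,interpolation=2))
E
```

```text
t: 4.45
eef_pos: [0.5348, 0.2512, 0.2249]
ee_rot: [3.141, -0.0, -1.423]
force: [-0.0, -1.3, 1.2]
width: 0.0006
t 4.45 target [0.5474302  0.18607133 0.214     ] units [ 0.063 -0.326 -0.055] [ 0.     -0.     -0.0004] u [-0.14572968  0.98932445]
now gutter x,y,tipz [-0.0617  0.003   0.0469] force [-0.01030506 -1.27780754  1.2235253 ] 0.0005542129458299389
```

View pics/s3.png

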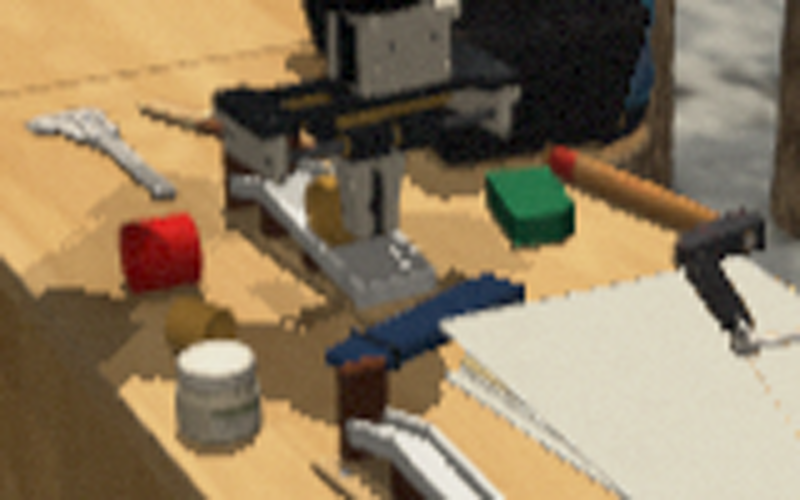

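```bash
python3 -m inch '[[[-0.005,0.035,0.004,0,0,0],[-0.01,0.07,0.008,0,0,0],[-0.015,0.104,0.013,0,0,0],[-0.02,0.138,0.018,0,0,0],[-0.026,0.173,0.024,0,0,0],[-0.031,0.208,0.03,0,0,0],[-0.036,0.242,0.036,0,0,0],[-0.041,0.277,0.042,0,0,0]]]'; python3 tgt.py W -128 36; python3 - <<'E'
from h import *
f=arm.grab_frame('side')[140:240,220:380];cv2.imwrite('pics/s4.png',cv2.resize(f,None,fx=5,fy=5,interpolation=2))
cv2.imwrite('pics/w4.png',arm.grab_frame('wrist'))
E
```

```text
t: 5.5
eef_pos: [0.5266, 0.3065, 0.2333]
ee_rot: [3.142, -0.0, -1.423]
force: [0.4, -1.3, 0.5]
width: 0.0003
t 5.5 target [0.5474302  0.18607133 0.214     ] units [ 0.104 -0.602 -0.097] [ 0.     -0.     -0.0004] u [-0.14572968  0.98932445]
now gutter x,y,tipz [-0.0058  0.003   0.0553] force [ 0.41851071 -1.33484994  0.53411158] 0.00033408643031446027
```

View pics/s4.png

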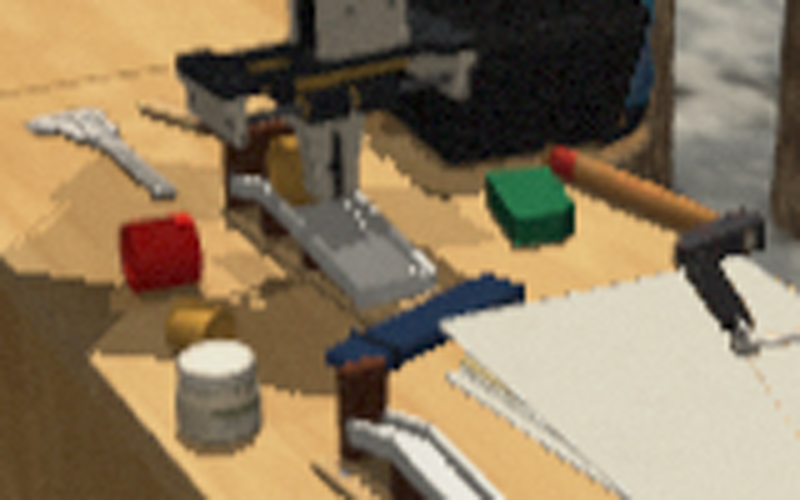

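View pics/w4.png

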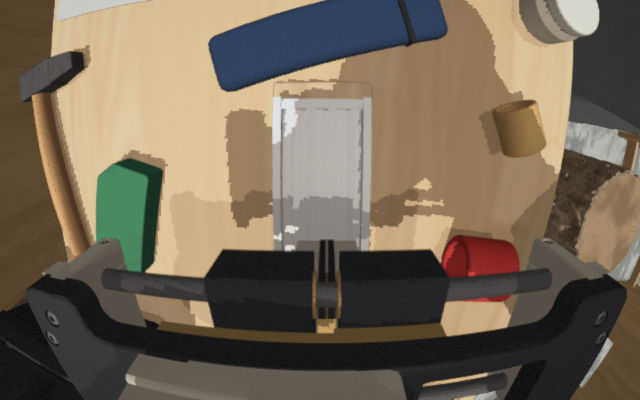

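```bash
python3 -m inch '[[[-0.004,0.025,0.003,0,0,0],[-0.007,0.05,0.006,0,0,0],[-0.011,0.075,0.009,0,0,0],[-0.015,0.1,0.012,0,0,0],[-0.018,0.124,0.012,0,0,0],[-0.022,0.148,0.012,0,0,0],[-0.026,0.173,0.012,0,0,0],[-0.029,0.198,0.012,0,0,0]]]'; python3 tgt.py W -128 36; python3 - <<'E'
from h import *
f=arm.grab_frame('side')[140:240,220:380];cv2.imwrite('pics/s5.png',cv2.resize(f,None,fx=5,fy=5,interpolation=2))
E
```

```text
t: 6.6
eef_pos: [0.5208, 0.346, 0.2356]
ee_rot: [-3.142, 0.0, -1.423]
force: [-0.7, -0.2, 0.4]
width: 0.0008
t 6.6 target [0.5474302  0.18607133 0.214     ] units [ 0.133 -0.8   -0.108] [-0.      0.     -0.0004] u [-0.14572968  0.98932445]
now gutter x,y,tipz [0.0341 0.003  0.0576] force [-0.67635201 -0.17837081  0.40872599] 0.000764297563595939
```

View pics/s5.png

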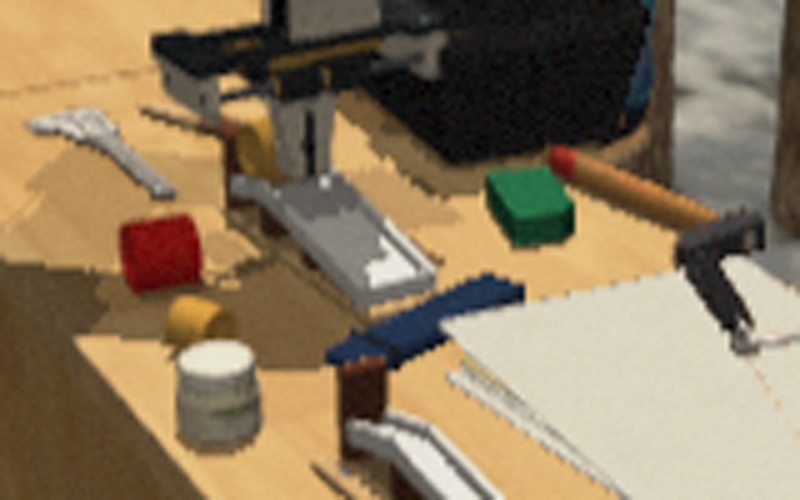

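```bash
python3 -m inch '[[[0,0,0,0,0,0],[0.005,-0.035,0,0,0,0],[0.015,-0.1,0.05,0,0,0],[0.02,-0.15,0.3,0,0,0],[0.03,-0.25,0.6,0,0,0],[0.05,-0.4,0.85,0,0,0],[0.05,-0.6,0.85,0,0,0],[0.05,-0.6,0.85,0,0,0]]]'; python3 tgt.py N -128 36; python3 - <<'E'
from h import *
f=arm.grab_frame('side')[140:240,220:380];cv2.imwrite('pics/s6.png',cv2.resize(f,None,fx=5,fy=5,interpolation=2))
cv2.imwrite('pics/w6.png',arm.grab_frame('wrist'))
E
```

```text
t: 7.65
eef_pos: [0.5305, 0.2223, 0.4076]
ee_rot: [-3.14, 0.001, -1.426]
force: [0.4, 0.3, 0.6]
width: 0.0008
t 7.65 target [ 0.48153853 -0.20164437  0.214     ] units [-0.245 -2.12  -0.968] [-0.0005  0.0005  0.006 ] u [-0.16282756  0.98665454]
now gutter x,y,tipz [ 0.2824 -0.1173  0.2296] force [0.3826747  0.27544282 0.63539321] 0.0007770269973499881
```

View pics/s6.png

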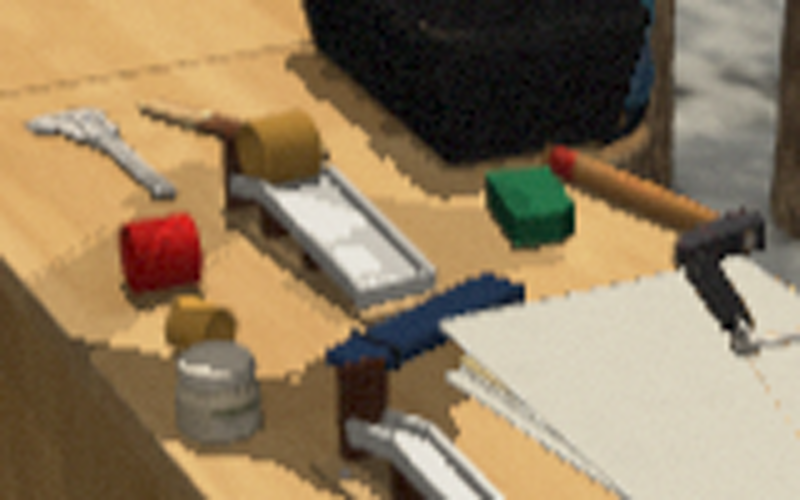

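View pics/w6.png

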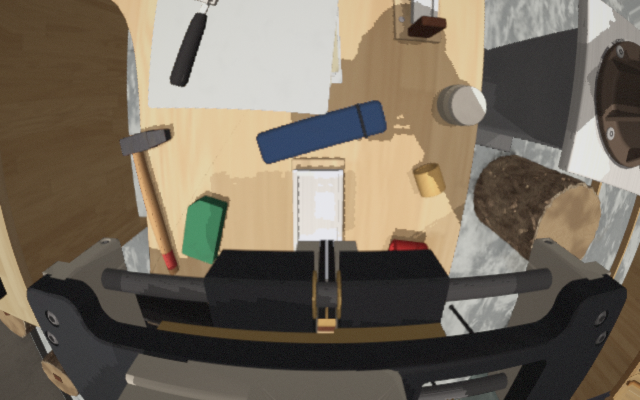

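The tube rests against the stop (side view zoom (280,145)). Next, the bearing.

```bash
python3 -m inch '[[[-0.02,-0.15,0,0,0,0],[-0.06,-0.4,0,0,0,0],[-0.1,-0.7,0,0,0,0],[-0.14,-1,0,0,0,0.006]]]'; python3 -m inch '[[[-0.04,-0.3,0,0,0,0],[-0.08,-0.6,0,0,0,0],[-0.14,-0.86,0,0,0,0],[-0.14,-0.86,0,0,0,0]]]'; python3 tgt.py N -128 36; python3 - <<'E'
from g import *
P=arm.camera_params('wrist');f=arm.grab_frame('wrist')
cv2.imwrite('pics/w7.png',f)
cv2.imwrite('pics/w7z.png',cv2.resize(f[130:270,250:420],None,fx=4,fy=4,interpolation=2))
print(proj('wrist',pt(N,-.078,0,.045),P))
E
```

```text
t: 8.25
eef_pos: [0.5021, 0.0239, 0.4054]
ee_rot: [3.141, -0.0, -1.403]
force: [1.2, -0.7, 0.8]
width: 0.0003
t: 8.75
eef_pos: [0.4735, -0.1493, 0.4053]
ee_rot: [3.14, -0.0, -1.408]
force: [0.8, 1.1, -0.5]
width: 0.0002
t 8.75 target [ 0.48153853 -0.20164437  0.214     ] units [ 0.04  -0.262 -0.957] [ 0.0001 -0.0004  0.0004] u [-0.16282756  0.98665454]
now gutter x,y,tipz [-0.075  -0.0006  0.2273] force [ 0.80019199  1.13491633 -0.52359222] 0.00024992772637298807
[325.5400647  176.22340395]
```

View pics/w7.png

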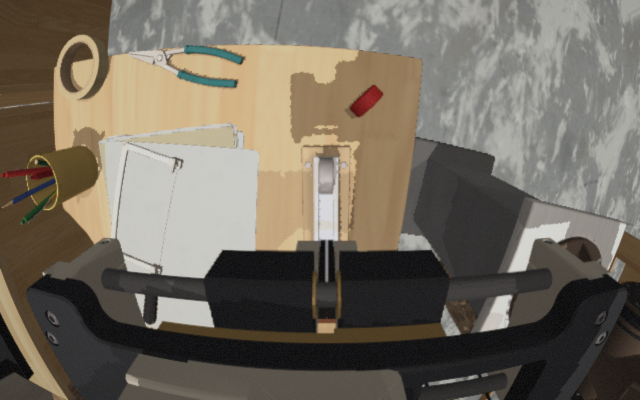

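View pics/w7z.png

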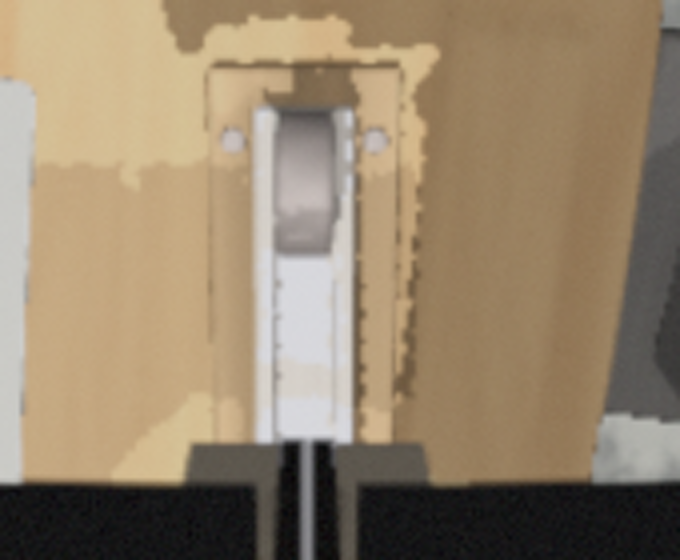

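```bash
python3 -m inch '[[[0.04,-0.25,0,0,0,0],[0.04,-0.25,-0.25,0,0,0],[0.04,-0.25,-0.5,0,0,0],[0.04,-0.25,-0.7,0,0,0],[0.04,-0.25,-0.87,0,0,0],[0.04,-0.25,-0.975,0,0,0],[0.04,-0.25,-0.975,0,0,0]]]'; python3 tgt.py N -128 36; python3 - <<'E'
from h import *
f=arm.grab_frame('side')[190:290,250:410];cv2.imwrite('pics/s8.png',cv2.resize(f,None,fx=5,fy=5,interpolation=2))
E
```

```text
t: 9.68
eef_pos: [0.4826, -0.1953, 0.2091]
ee_rot: [3.138, 0.001, -1.403]
force: [-0.1, 0.3, 0.5]
width: 0.0006
t 9.675 target [ 0.48153853 -0.20164437  0.214     ] units [-0.005 -0.032  0.024] [-0.0001 -0.0013 -0.0014] u [-0.16282756  0.98665454]
now gutter x,y,tipz [-0.122  -0.0021  0.0311] force [-0.06150736  0.27917558  0.45819385] 0.0006367403955760005
```

View pics/s8.png

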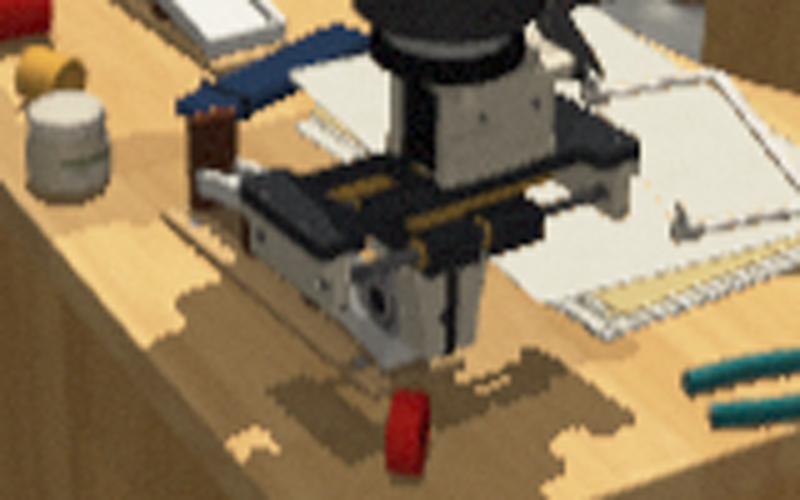

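```bash
python3 -m inch '[[[-0.01,0.04,0,0,0,0],[-0.018,0.079,0.003,0,0,0],[-0.027,0.118,0.009,0,0,0],[-0.034,0.158,0.016,0,0,0],[-0.04,0.197,0.022,0,0,0],[-0.047,0.237,0.029,0,0,0],[-0.053,0.276,0.036,0,0,0],[-0.06,0.316,0.043,0,0,0]]]'; python3 tgt.py N -128 36; python3 - <<'E'
from h import *
f=arm.grab_frame('side')[190:290,250:410];cv2.imwrite('pics/s9.png',cv2.resize(f,None,fx=5,fy=5,interpolation=2))
E
```

```text
t: 10.72
eef_pos: [0.4708, -0.1326, 0.2193]
ee_rot: [3.141, 0.0, -1.404]
force: [-0.8, -1.0, 1.2]
width: 0.0005
t 10.725 target [ 0.48153853 -0.20164437  0.214     ] units [ 0.054 -0.345 -0.026] [ 0.     -0.     -0.0009] u [-0.16282756  0.98665454]
now gutter x,y,tipz [-0.0582 -0.0006  0.0413] force [-0.82329996 -0.98134897  1.22453108] 0.0004683841578486749
```

View pics/s9.png

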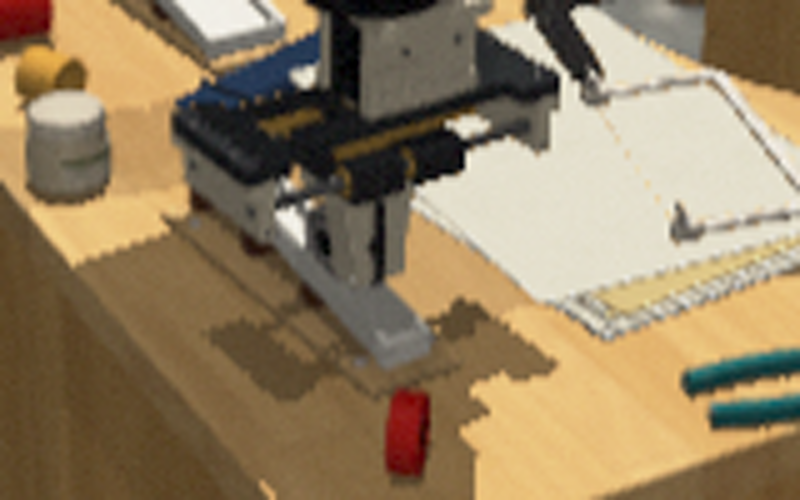

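```bash
python3 -m inch '[[[-0.006,0.035,0.006,0,0,0],[-0.012,0.069,0.012,0,0,0],[-0.018,0.104,0.018,0,0,0],[-0.024,0.138,0.024,0,0,0],[-0.029,0.173,0.03,0,0,0],[-0.035,0.207,0.036,0,0,0],[-0.041,0.242,0.042,0,0,0],[-0.046,0.276,0.048,0,0,0]]]'; python3 tgt.py N -128 36; python3 - <<'E'
from h import *
f=arm.grab_frame('side')[190:290,250:410];cv2.imwrite('pics/s10.png',cv2.resize(f,None,fx=5,fy=5,interpolation=2))
E
```

```text
t: 11.78
eef_pos: [0.4616, -0.0775, 0.229]
ee_rot: [-3.142, 0.0, -1.404]
force: [0.5, -0.6, 0.7]
width: 0.0004
t 11.775 target [ 0.48153853 -0.20164437  0.214     ] units [ 0.1   -0.621 -0.075] [-0.      0.     -0.0009] u [-0.16282756  0.98665454]
now gutter x,y,tipz [-0.0023 -0.0005  0.051 ] force [ 0.51101905 -0.58644931  0.67915555] 0.0003752652002562141
```

View pics/s10.png

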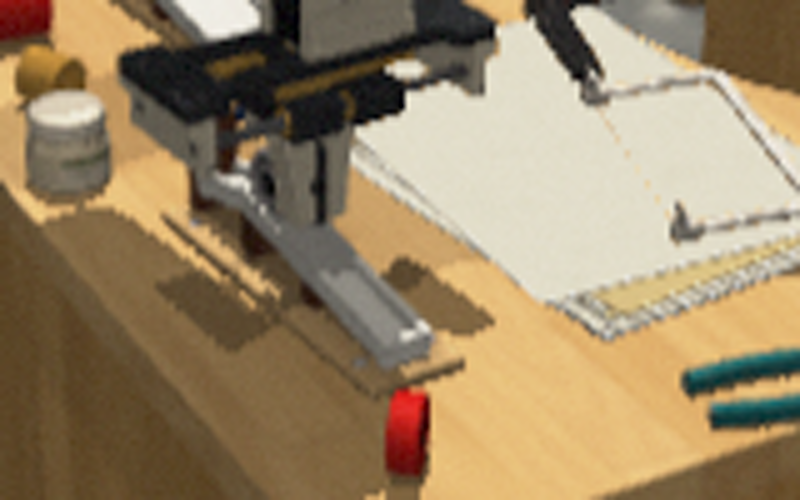

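```bash
python3 -m inch '[[[-0.004,0.025,0.003,0,0,0],[-0.008,0.049,0.006,0,0,0],[-0.012,0.074,0.009,0,0,0],[-0.016,0.099,0.011,0,0,0],[-0.02,0.123,0.011,0,0,0],[-0.024,0.148,0.011,0,0,0],[-0.028,0.172,0.011,0,0,0],[-0.031,0.19,0.011,0,0,0]]]'; python3 tgt.py N -128 36; python3 - <<'E'
from h import *
f=arm.grab_frame('side')[190:290,250:410];cv2.imwrite('pics/s11.png',cv2.resize(f,None,fx=5,fy=5,interpolation=2))
E
```

```text
t: 12.82
eef_pos: [0.4554, -0.0396, 0.2311]
ee_rot: [3.142, 0.0, -1.404]
force: [0.2, -0.3, -0.1]
width: 0.0005
t 12.825 target [ 0.48153853 -0.20164437  0.214     ] units [ 0.131 -0.81  -0.085] [-0.    -0.    -0.001] u [-0.16282756  0.98665454]
now gutter x,y,tipz [ 0.0361 -0.0006  0.0531] force [ 0.15526421 -0.30918993 -0.09685473] 0.0005418351968141619
```

View pics/s11.png

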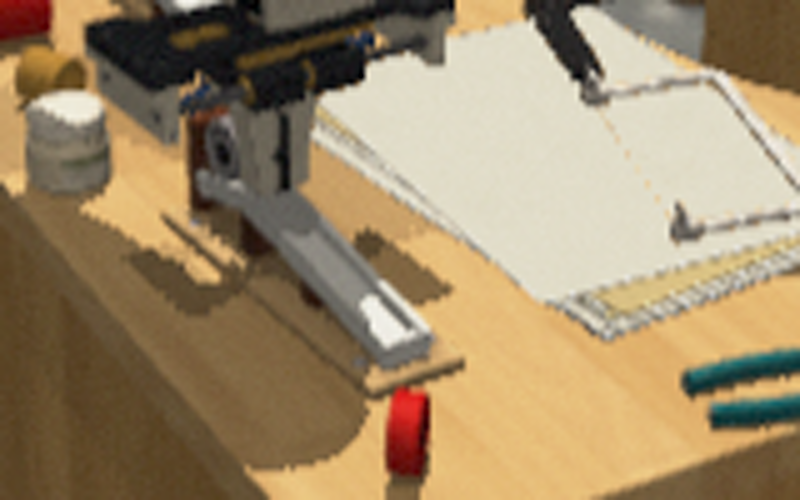

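Bearing appears to have rolled away from the fingers to the stop. Retreat and verify.

```bash
python3 -m inch '[[[0,0,0,0,0,0],[0.006,-0.035,0,0,0,0],[0.016,-0.1,0.05,0,0,0],[0.025,-0.15,0.3,0,0,0],[0.04,-0.25,0.6,0,0,0],[0.06,-0.5,0.85,0,0,0],[0.06,-0.8,0.85,0,0,0],[0.06,-0.9,0.85,0,0,0]]]'; python3 - <<'E'
from g import *
f=arm.grab_frame('side')[140:290,200:400];cv2.imwrite('pics/s12.png',cv2.resize(f,None,fx=4,fy=4,interpolation=2))
f=arm.grab_frame('top')
for F,o,n in((W,(.075,.060),'brass_tube'),(N,(.079,.055),'bearing')):
    print(n,'expected top',proj('top',pt(F,o[0],0,o[1])),'side',proj('side',pt(F,o[0],0,o[1])))
    for c in('top','side'):
        for d in arm.search_frame(n,c)[:4]: print(c,round(d['score'],2),np.round([(d['box'][0]+d['box'][2])/2,(d['box'][1]+d['box'][3])/2],1))
for n in('powder_jar','wax_block','pliers'): print(n,[np.round(d['box']) for d in arm.search_frame(n,'top')[:1]])
cv2.imwrite('pics/t12.png',cv2.resize(f[100:280,160:440],None,fx=2.857,fy=2.857,interpolation=2))
E
```

```text
t: 13.88
eef_pos: [0.4668, -0.2234, 0.4029]
ee_rot: [-3.139, -0.001, -1.407]
force: [-0.1, 0.4, 0.3]
width: 0.0004
brass_tube expected top [197.14620787 210.70573002] side [275.11204012 169.99659495]
top 0.66 [196.5 211. ]
top 0.56 [221.6 252.2]
side 0.69 [254.2 188. ]
side 0.63 [277.8 169.1]
side 0.58 [285.8 185.8]
bearing expected top [340.92544216 233.56216237] side [295.65593139 220.3088115 ]
powder_jar [array([292., 251., 311., 269.])]
wax_block [array([204., 140., 241., 159.])]
pliers [array([422., 120., 442., 176.])]
```

View pics/s12.png

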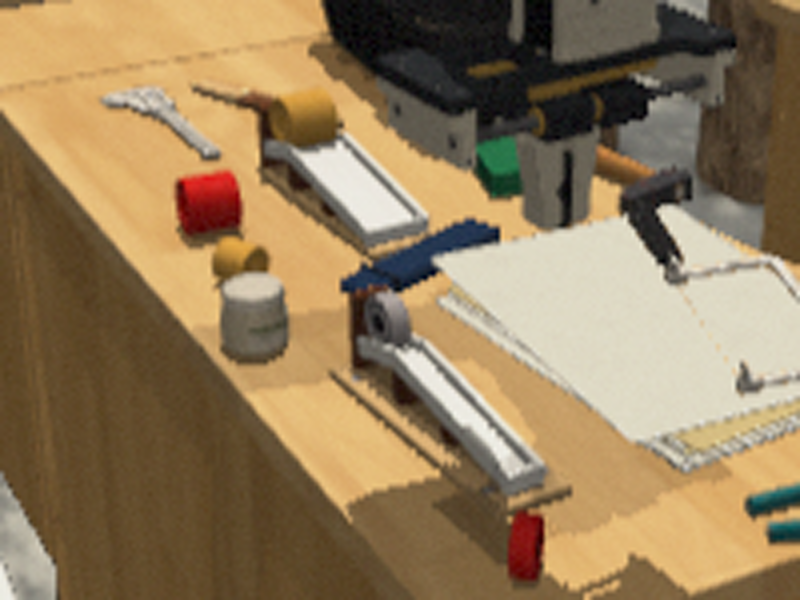

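View pics/t12.png

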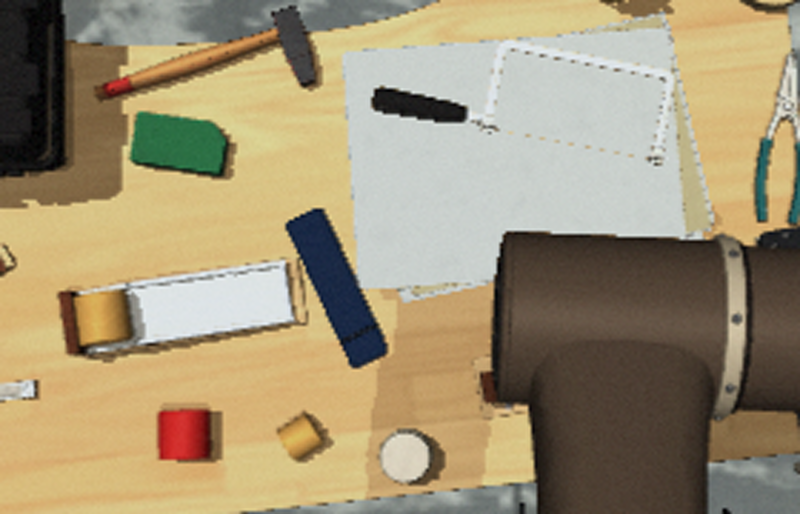

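Both seated as predicted: the bearing shows at side px (297,219.5) against an expected (295.7,220.3). I'll settle for a second, look again, and hand in.

```bash
python3 -m inch '[[[0,0,0,0,0,0],[0,0,0,0,0,0],[0,0,0,0,0,0],[0,0,0,0,0,0],[0,0,0,0,0,0],[0,0,0,0,0,0],[0,0,0,0,0,0],[0,0,0,0,0,0]]]'; python3 - <<'E'
from h import *
a=arm.grab_frame('side')
z=cv2.resize(a[140:290,200:400],None,fx=4,fy=4,interpolation=2);o=cv2.imread('pics/s12.png')
print('diff tube',cv2.absdiff(z,o)[80:160,250:350].mean(),'bearing',cv2.absdiff(z,o)[280:360,350:420].mean())
arm.job_done()
E
```

```text
t: 15.32
eef_pos: [0.4675, -0.22, 0.4011]
ee_rot: [-3.142, -0.0, -1.404]
force: [0.3, 0.1, 0.1]
width: 0.0006
diff tube 1.7485833333333334 bearing 2.0610119047619047
the job is handed in; nothing more can be done
```

I pushed the brass tube and then the steel bearing up their gutters with the closed fingertips. Each went over the crest and rolled into the hollow against its end stop. I then lifted the arm clear and handed the job in at about 15 s.

**Tube:** it shows within about 1 pixel (roughly 3 mm) of its expected seated position in the top view and about 3 pixels in the side view.

**Bearing:** it shows within about 1.5 pixels of its expected position in the side view. The arm hid it from the top camera, and the detector found it in neither view, so I read that position by eye.

**Other checks:**
- **At rest:** two side pictures about 1.4 s apart differed only at noise level around both parts.
- **Bystanders:** the jar, wax block and pliers stayed where they were, to within about 3 pixels (roughly 8 mm, detector scatter).
- **Contact:** the contact force readings I took stayed under 2 N. At hand-in the raised arm was touching nothing.

I did not measure either part's exact pose or tilt beyond these pictures.

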